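Lift the slide rack out of its covered dish and hold it up

ROBOT

A 6-joint arm with a two-finger parallel gripper is mounted at the origin on the work surface. World frame = base frame: x ahead of the robot, y to its left, z up, the work surface at z = 0. Lengths are in mm, angles in rad, forces in N, time in s.
With the tool pointing down it reaches from about 350 to 975 mm from the base axis. Payload 17.4 kg.
Tool frame: the origin (TCP) lies midway between the tips of the shut fingers; the grasp point (between the pads) lies 19 mm behind it; z points along the fingers, y is the line along which they close (so a half turn about z gives the same grasp; the last joint's range is limited). The gripper opens to 85 mm and grips with 20 to 120 N. Pads are 22 mm wide; open, the fingers measure 114 mm over their backs; the gripper's body (76 mm by 85 mm) begins 54 mm behind the grasp point. The pads swing forward as they close: fully open they stand 13 mm farther back than shut.
Start: joints at [-1.297, 0.116, 1.442, -0, 1.584, -0.038], TCP at [207.062, -642.462, 231.303] pointing down, gripper open.
Joint ranges: [-2.83, 2.83], [-0.83, 2.19], [0.07, 2.5], [-1.14, 4.28], [0.01, 3], [-2.97, 2.97]. Speed limits (rad/s): [1.89, 1.89, 2.22, 3.14, 3.14, 3.14].

INTERFACE

Orientations are given as a unit quaternion [x, y, z, w].
In Python, from rig import read_state, viewer, workorder gives the robot as it stands.
- The arm moves only by the shell command python3 -m inch 'ROWS' [FORCE]. ROWS is text: rows parted by semicolons, each of 5 numbers parted by spaces: the shift along the tool's x, y, z normalised to -1 to 1, where 1 is 500 mm, then the turn about the tool's z normalised to -1 to 1, where 1 is 45 degrees, then the gripper's target within -1 to 1 (shut at 1, half-way at 0, fully open at -1). In form: dx dy dz turn claw; .... A call has 1 to 20 rows; each row shifts and turns the commanded pose from where the row before left it, along the tool's axes as they then stand; what a row does not reach is not made up. A row lasts 1/12 s, in which the tool goes at most 41.7 mm and 7.16 degrees, less where a joint would pass 70% of its speed; a pose out of reach is approached as far as the arm can. A call with a number of a shift or a turn outside -1 to 1 is refused whole. A call with a gripper value outside its range is refused whole. The fingers move at their own pace and stop on an object; FORCE is the grip in N (left out, the last holds). Time passes only in rows, so rows that do not move let the fingers close. It gives the time, the measured TCP pose, the force, the opening and the grip force at its end, in the units of the state.
- read_state(): the state, without advancing time (a new reading comes with each control period).
- viewer.snapshot(name): name is "scene" or "top"; returns (picture, depth): 384x512x3 uint8, blue, green, red; 384x512 float32, mm along the optical axis (not along the pixel's ray), 0 where there is no reading.
- viewer.camera_model(name): a dict with "camera_matrix" (3x3 intrinsics, pixels), "position" and "rotation" of the camera in the world. Camera axes: x right, y down, z forward; pixel columns grow to the right and rows downward; lengths in mm; the calibration is good to about 2 mm. A picture is of the moment at which its call begins. camera_model takes no time and is no camera call.
- workorder.finish_job(): hands the job in; it is judged then, once.
The state is a dict: "t": time; "joint_pos": joint angles; "joint_velocities": joint speeds; "joint_torque": joint torques, N m; "tool_pos": TCP position; "eef_rot": TCP orientation; "ft_force": force on the tool from outside, world axes, zero at the start; "wrist_torque": the same for the moment, N m; "gripper_width": opening from 0.0 (shut) to 1.0 (fully open); "finger_force": force on a finger pad.
Only numpy, scipy, OpenCV 4.12 (cv2) and the standard library are available. Lean on these libraries where they do the work, as an engineer would, in place of code of your own. Each camera call takes 0.05 s, during which the arm holds its last target. There are 200 camera calls.

TASK

Take the lid off the covered slide dish by its handle and lay it right way up and flat on the black rubber mat. Then lift the rack of slides out of the dish by its carrying handle and hold it level and still, straight above the dish with about a hand's width of free air between rack and rim, so that the slides can be checked; keep it there for at least three seconds and finish while still holding it. Do not drop or tip the lid or the rack, and leave the dish and everything else on the bench where it stands.

Things in the scene. Friction and masses are not known exactly. Their poses are not given: they have to be found in the camera images.
- dish: The covered slide dish: white rectangular plastic dish standing loose on the bench, 105 (x) x 95 (y) x 58 mm high, walls and floor 3.5 mm thick. The rack stands inside it, the lid covers it. Origin: centre of its underside; z up. Mass about 0.35 kg.
- lid: White plastic lid on the dish, 116 (x) x 106 (y) x 58 mm high with handle, hollow below; x, y along the dish's. Its 8 mm deep skirt hangs outside the dish's rim with 2 mm of play: lift straight up 8 mm before moving sideways (30 mm clears the rack handle under it). Flat top 34 mm above its lower edge. Origin: centre of its lower edge, 50 mm above the dish's underside at the start. 0.13 to 0.2 kg.
- lid_handle (a point): Middle of the bar of the bow handle on top of the lid, 52 mm above the lid's lower edge. Bar 60 mm long along the lid's x, 12 mm wide (y), 12 mm high, 12 mm of air under it except at its two posts; grip it across its width (fingers closing along the lid's y).
- rack: Stainless rack with glass slides (part of it), 90 (x) x 80 (y) mm; basket 30 mm high, fixed upright bail over it. Stands on the dish's floor, about 4 mm of play all round (at least 2), x, y along the dish's. Slide tops 29 mm above its underside. Centre of mass under the middle of the handle, within 2 mm. Origin: centre of its underside; z up. 0.18 to 0.31 kg.
- rack_handle (a point): Middle of the black grip sleeve on the rack's bail, 66 mm above the rack's underside. The sleeve is a round bar 54 mm long along the rack's x, 10 mm in diameter; grip it across (fingers closing along the rack's y). With the rack in the dish it is 11.5 mm above the dish's rim, and the slides' tops are 37 mm below it.
- mat: Black rubber bench mat lying fixed on the bench, 190 (x) x 170 (y) x 3 mm. Origin: centre of its underside; z up.
- empty_dish: Bystander: an open dish of the same pattern as the covered one, 105 x 95 x 58 mm, without lid or rack. Origin: centre of its underside.
- dropper: Bystander between the work places: small amber dropper bottle with a rubber bulb, 34 mm across, 86 mm tall. Origin: centre of its underside.
- coplin: Bystander: round glass staining jar with a white screw cap, 62 mm across, 102 mm tall. Origin: centre of its underside.
- wash_bottle: Bystander: white squeeze bottle with a bent nozzle, 62 mm across, 183 mm tall; the nozzle reaches 68 mm out along its -x axis. Origin: centre of its underside.
- petri: Bystander: stack of three closed Petri dishes, 92 mm across, 48 mm tall. Origin: centre of its underside.
- slide_box: Bystander: closed grey slide box, 100 x 86 x 34 mm. Origin: centre of its underside.
- forceps: Bystander: steel forceps lying flat, 131 mm long along x, up to 15 mm wide, 8 mm high. Origin: middle, on the bench.
Not all that is in view belongs to the job. Leave any pink look-alike of the lid alone. Leave any red look-alike of the dish alone.

How it is judged:
By the outcome, as a careful person would: the job done as asked, in the order asked, and still so for the second after the job is handed in, while the arm keeps its last pose, push and grip.
It also fails if it takes over 64 s, if anything falls off the work surface, if the arm or the gripper's body presses on something with over 40 N, if the wrist force passes 120 N, or if a joint passes its speed limit or range.

## Working session

There is one attempt and no reset: what is moved stays moved. The work goes in short steps, Python scripts to look and compute and a shell command to move; the robot and the scene stay as the last step left them, time stands still between calls to the robot, and variables do not carry over. Pictures are saved under pics/ and viewed, at most 10 in all, crops included, and the job is handed in when it is done.

```bash
mkdir -p pics
cat > h.py <<'E'
import numpy as np, cv2
from rig import read_state, viewer, workorder
def snap(n):
    im,d=viewer.snapshot(n); return np.array(im),np.array(d)
def pts(n,d):
    m=viewer.camera_model(n);K=np.array(m["camera_matrix"]);R=np.array(m["rotation"]);p=np.array(m["position"])
    v,u=np.mgrid[0:d.shape[0],0:d.shape[1]]
    c=np.stack([(u-K[0,2])/K[0,0]*d,(v-K[1,2])/K[1,1]*d,d],-1)
    return c@R.T+p
E
python3 - <<'E'
from h import *
for n in("scene","top"):
    im,d=snap(n); cv2.imwrite(f"pics/{n}0.png",im); np.save(f"{n}0.npy",d)
    m=viewer.camera_model(n); print(n,m, (d>0).mean())
print(read_state())
E
```

```text
scene {'camera_matrix': array([[362.76477188,   0.        , 253.92358772],
       [  0.        , 362.76477188, 188.86739646],
       [  0.        ,   0.        ,   1.        ]]), 'position': array([ 979.16266247, -271.32652399,  901.74425657]), 'rotation': array([ 0.83725557,  0.47148107, -0.13398934, -0.24239548])} 0.9962310791015625
top {'camera_matrix': array([[361.22782257,   0.        , 256.15127705],
       [  0.        , 361.22782257, 189.28244655],
       [  0.        ,   0.        ,   1.        ]]), 'position': array([ 367.15284077,    8.75145868, 1115.73600177]), 'rotation': array([ 0.70487464, -0.70443214,  0.06617773, -0.05047384])} 0.9958292643229166
{'t': 0.1, 'joint_pos': array([-1.29680969e+00,  1.16452768e-01,  1.44220228e+00, -1.56444617e-05,
        1.58398069e+00, -3.78050793e-02]), 'joint_velocities': array([-9.32467320e-04, -1.04121582e-03, -3.68597032e-04, -3.48633435e-04,
       -6.25410181e-04,  7.44581933e-05]), 'joint_torque': array([ 1.20812627e-03, -7.33667421e+01, -6.33789039e+01,  4.43223996e-05,
        5.30081728e-03, -2.60472262e-06]), 'tool_pos': array([ 207.00513861, -642.3010098 ,  230.62367582]), 'eef_rot': array([ 9.87872713e-01,  1.55265035e-01, -6.92135569e-05, -5.16989626e-04]), 'ft_force': array([-0.43870368, -0.28126231, -0.3746553 ]), 'wrist_torque': array([-0.06296384, -0.07013721, -0.00784193]), 'finger_force': 0.0, 'gripper_width': 1.0003931073628791}
```

View pics/scene0.png

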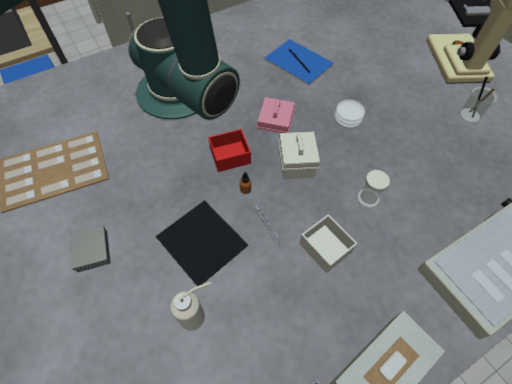

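View pics/top0.png

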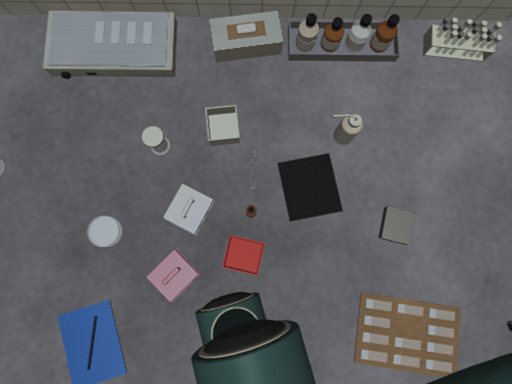

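The white lid with a handle on the covered dish is at scene (299,150) and top (189,208). Things that could be mistaken for it:
- the pink lid, scene (276,115) and top (173,276)
- the red dish, scene (230,150) and top (244,255)
- the open white dish, scene (328,242) and top (223,123)

I choose the white covered one. The mat is at top (310,187), and the dropper at top (251,211) stands between it and the dish.

```bash
sed -i 's/R=np.array(m\["rotation"\])/R=Rot.from_quat(m["rotation"]).as_matrix()/; 1a from scipy.spatial.transform import Rotation as Rot' h.py
cat > meas.py <<'E'
from h import *
def rect(n,P,mask,zl,zh,lab=""):
    k=mask&(P[...,2]>zl)&(P[...,2]<zh)
    k=k.astype(np.uint8)
    nn,L,S,_=cv2.connectedComponentsWithStats(k); 
    out=[]
    for i in range(1,nn):
        if S[i,4]>40:
            q=P[L==i]; r=cv2.minAreaRect(q[:,:2].astype(np.float32))
            print(n,lab,S[i,4],"c",np.round(r[0],1),"size",np.round(r[1],1),"ang",round(r[2],1),"z",np.round(np.median(q[:,2]),1),"mean",np.round(q.mean(0),1))
E
python3 - <<'E'
from meas import *
box={"scene":(265,335,120,185),"top":(160,220,180,240)}
for n in("scene","top"):
    im=cv2.imread(f"pics/{n}0.png").astype(int); P=pts(n,np.load(f"{n}0.npy"))
    x0,x1,y0,y1=box[n]; m=np.zeros(im.shape[:2],bool); m[y0:y1,x0:x1]=1
    rect(n,P,m,74,94,"lidtop"); rect(n,P,m,96,115,"handle")
    a=np.ones_like(m); mx=im.max(2)
    dark=mx<30; 
    w=(P[...,0]>300)&(P[...,0]<750)&(P[...,1]>-320)&(P[...,1]<100)
    rect(n,P,dark&w,-8,12,"mat")
    rect(n,P,w,25,200,"tall")
    c=im[y0:y1,x0:x1].astype(np.uint8); cv2.imwrite(f"pics/crop_{n}.png",cv2.resize(c,None,fx=6,fy=6,interpolation=2))
E
```

```text
scene lidtop 1079 c [486.4 183.2] size [103.6 115. ] ang 62.4 z 84.0 mean [490.3 179.2  83.8]
scene handle 86 c [487. 182.] size [11.9 59.6] ang 62.7 z 107.2 mean [487.9 180.7 106.6]
scene tall 627 c [353.1  24.8] size [105.7  99.9] ang 77.4 z 45.3 mean [358.1  26.9  44.7]
scene tall 151 c [487.1   0.6] size [31.6 25.5] ang 58.2 z 45.8 mean [ 4.894e+02 -1.000e-01  5.200e+01]
scene tall 195 c [723.6  71.2] size [44.6 62.1] ang 6.9 z 48.4 mean [716.9  55.9  46.1]
scene tall 684 c [ 725.2 -272. ] size [49.3 96. ] ang 0.2 z 134.5 mean [ 734.4 -285.5  134.3]
top lidtop 1301 c [483.9 180.3] size [102.7 112. ] ang 62.9 z 83.5 mean [482.9 179.2  83.5]
top handle 101 c [483.9 180.5] size [12.6 59.4] ang 62.0 z 106.4 mean [483.1 179.8 106.1]
top mat 1710 c [ 562.8 -182.9] size [183.1 162.5] ang 11.1 z 3.3 mean [ 563.3 -183.4    3.3]
top tall 595 c [ 729.4 -278. ] size [89.8 48.2] ang 58.6 z 120.3 mean [ 716.8 -281.8  112.4]
top tall 108 c [708.6  58.9] size [37.5 76.9] ang 42.7 z 50.9 mean [704.9  63.8  47.6]
top tall 103 c [4.823e+02 1.000e-01] size [33.4 30. ] ang 0.2 z 46.0 mean [480.2   0.   53.7]
top tall 214 c [351.8  21.9] size [105.1  94.9] ang 77.0 z 57.0 mean [351.5  24.8  53.5]
```

View pics/crop_scene.png

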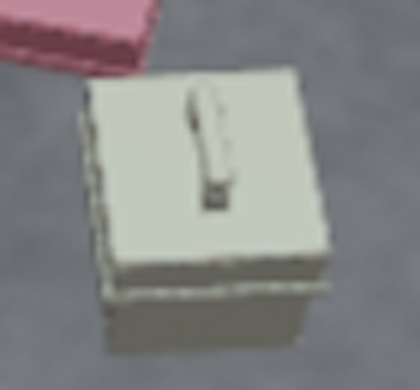

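The crop shows the white lid with its bow handle, the bar's middle at crop (212,140), which is scene (300,143). The choice is right.

```bash
cat > goal.py <<'E'
import sys
from h import *
# usage: goal x y z yaw(tool x, deg): total shifts (units) with the tool axes at the present yaw
g=[float(a) for a in sys.argv[1:5]]
s=read_state(); M=Rot.from_quat(s["eef_rot"]).as_matrix(); yaw=np.degrees(np.arctan2(M[1,0],M[0,0]))
d=np.array(g[:3])-s["tool_pos"]
print("t",round(s["t"],2),"pos",np.round(s["tool_pos"],1),"yaw",round(yaw,2),"turn units",round(-(g[3]-yaw)/45,4),"shift units",np.round(d@M/500,4),"mm",np.round(d,1),"min rows",round(np.linalg.norm(d)/41.7,1),"tilt",np.round(M[2],4),"w",round(s["gripper_width"],3),"ff",np.round(s["finger_force"],1),"F",np.round(s["ft_force"],1),"j",np.round(s["joint_pos"],2))
E
python3 -m inch '0 0 0 0.144 -1; 0 0 0 0.144 -1; 0 0 0 0.144 -1; 0 0 0 0.144 -1; 0 0 0 0.144 -1; 0 0 0 0.144 -1; 0 0 0 0.142 -1;0 0 0 0 -1;0 0 0 0 -1' 30; python3 goal.py 485 181 170 -27.4
```

```text
t: 0.85
tool_pos: [207.0, -642.4, 231.0]
eef_rot: [0.972, -0.235, -0.0, -0.0]
ft_force: [-0.2, -0.4, -0.2]
gripper_width: 1.002
finger_force: 0.0
t 0.85 pos [ 207.  -642.4  231. ] yaw -27.21 turn units 0.0043 shift units [-0.2584 -1.7187  0.1227] mm [278.  823.4 -61. ] min rows 20.9 tilt [-4.e-04 -4.e-04 -1.e+00] w 1.002 ff 0.0 F [-0.2 -0.4 -0.2] j [-1.3   0.12  1.44 -0.    1.58  0.75]
```

```bash
python3 -m inch '-0.0112 -0.0747 0 0 -1;-0.0112 -0.0747 0 0 -1;-0.0112 -0.0747 0 0 -1;-0.0112 -0.0747 0 0 -1;-0.0112 -0.0747 0 0 -1;-0.0112 -0.0747 0 0 -1;-0.0112 -0.0747 0 0 -1;-0.0112 -0.0747 0 0 -1;-0.0112 -0.0747 0 0 -1;-0.0112 -0.0747 0 0 -1;-0.0112 -0.0747 0 0 -1;-0.0112 -0.0747 0 0 -1;-0.0112 -0.0747 0 0 -1;-0.0112 -0.0747 0 0 -1;-0.0112 -0.0747 0 0 -1;-0.0112 -0.0747 0 0 -1;-0.0112 -0.0747 0 0 -1;-0.0112 -0.0747 0 0 -1;0 0 0 0 -1;0 0 0 0 -1' ; python3 goal.py 485 181 170 -27.4
```

```text
t: 2.52
tool_pos: [427.1, 2.4, 231.1]
eef_rot: [0.972, -0.233, -0.0, 0.0]
ft_force: [-0.2, -0.0, 0.5]
gripper_width: 1.006
finger_force: 0.0
t 2.52 pos [427.1   2.4 231.1] yaw -26.96 turn units 0.0097 shift units [-0.0587 -0.3708  0.1222] mm [ 57.9 178.6 -61.1] min rows 4.7 tilt [-5.e-04  2.e-04 -1.e+00] w 1.006 ff 0.0 F [-0.2 -0.   0.5] j [-0.05 -0.45  1.94  0.    1.65  1.99]
```

```bash
python3 -m inch '-0.0098 -0.0618 0 0.0097 -1;-0.0098 -0.0618 0 0 -1;-0.0098 -0.0618 0 0 -1;-0.0098 -0.0618 0 0 -1;-0.0098 -0.0618 0 0 -1;-0.0098 -0.0618 0 0 -1;0 0 0.04 0 -1;0 0 0.04 0 -1;0 0 0.04 0 -1;0 0 0 0 -1;0 0 0 0 -1' ; python3 goal.py 485 181 86.5 -27.4
python3 - <<'E'
from meas import *
im,d=snap("scene"); cv2.imwrite("pics/hov.png",cv2.resize(im[60:210,220:400],None,fx=4,fy=4,interpolation=2))
E
```

```text
t: 3.43
tool_pos: [487.3, 177.3, 171.1]
eef_rot: [0.971, -0.24, -0.001, 0.0]
ft_force: [-0.2, -0.1, 0.5]
gripper_width: 0.996
finger_force: 0.0
t 3.43 pos [487.3 177.3 171.1] yaw -27.83 turn units -0.0095 shift units [-0.0074 -0.0046  0.1691] mm [ -2.3   3.7 -84.6] min rows 2.0 tilt [-9.0e-04  1.2e-03 -1.0e+00] w 0.996 ff 0.0 F [-0.2 -0.1  0.5] j [ 0.3  -0.21  1.85 -0.    1.5   2.36]
```

View pics/hov.png

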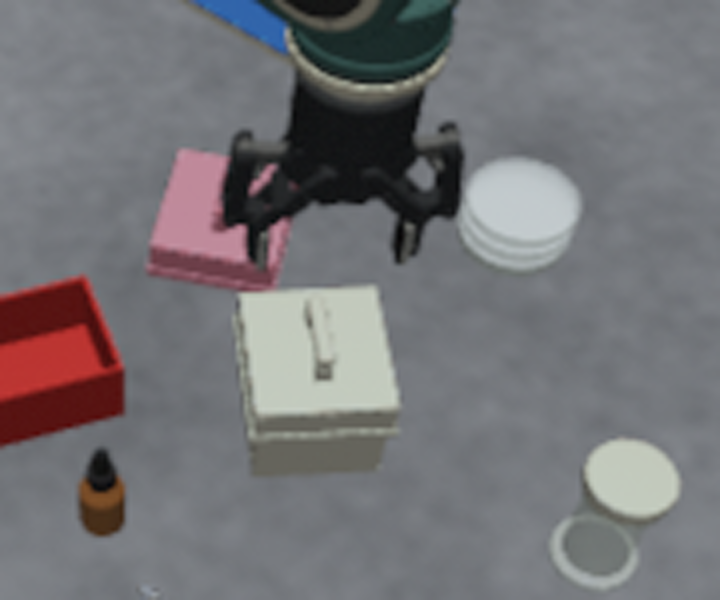

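The open fingers straddle the handle bar: tips at crop (258,255) and (402,258), bar at (320,335). Next I make the small correction, descend and close.

```bash
python3 -m inch '-0.0074 -0.0046 0 -0.0095 -1;0 0 0.03 0 -1;0 0 0.03 0 -1;0 0 0.03 0 -1;0 0 0.03 0 -1;0 0 0.02 0 -1;0 0 0.02 0 -1;0 0 0.009 0 -1;0 0 0 0 -1;0 0 0 0 -1' ; python3 goal.py 485 181 86.5 -27.4
```

```text
t: 4.32
tool_pos: [485.4, 182.3, 87.4]
eef_rot: [0.972, -0.237, 0.0, -0.0]
ft_force: [0.5, -0.1, 0.5]
gripper_width: 0.998
finger_force: 0.0
t 4.32 pos [485.4 182.3  87.4] yaw -27.41 turn units -0.0002 shift units [0.0005 0.0028 0.0018] mm [-0.4 -1.3 -0.9] min rows 0.0 tilt [ 3.e-04 -3.e-04 -1.e+00] w 0.998 ff 0.0 F [ 0.5 -0.1  0.5] j [ 0.31 -0.15  1.94 -0.    1.35  2.36]
```

```bash
python3 -m inch '0.0005 0.0028 0 0 0;0 0 0 0 0.4;0 0 0 0 0.4;0 0 0 0 0.6;0 0 0 0 0.6;0 0 0 0 0.8;0 0 0 0 1;0 0 0 0 1;0 0 0 0 1;0 0 0 0 1;0 0 0 0 1;0 0 0 0 1' 40; python3 goal.py 485 181 117 -27.4
```

```text
t: 5.32
tool_pos: [485.0, 181.1, 87.1]
eef_rot: [0.972, -0.237, 0.0, -0.0]
ft_force: [2.1, 3.4, 4.0]
gripper_width: 0.128
finger_force: 41.0
t 5.32 pos [485.  181.1  87.1] yaw -27.41 turn units -0.0002 shift units [ 0.0002  0.0002 -0.0598] mm [ 0.  -0.1 29.9] min rows 0.7 tilt [ 4.e-04 -7.e-04 -1.e+00] w 0.128 ff 41.0 F [2.1 3.4 4. ] j [ 0.31 -0.15  1.95  0.    1.35  2.36]
```

```bash
python3 -m inch '0 0 -0.005 0 1;0 0 -0.01 0 1;0 0 -0.01 0 1;0 0 -0.015 0 1;0 0 -0.02 0 1;0 0 -0.03 0 1;0 0 -0.03 0 1;0 0 -0.03 0 1;0 0 -0.03 0 1;0 0 -0.03 0 1;0 0 -0.015 0 1;0 0 0 0 1;0 0 0 0 1' 40; python3 goal.py 563 -183 200 -27.4;  python3 - <<'E'
from meas import *
im,d=snap("scene"); cv2.imwrite("pics/lift.png",cv2.resize(im[60:210,220:400],None,fx=4,fy=4,interpolation=2))
E
```

```text
t: 6.4
tool_pos: [484.8, 180.9, 199.4]
eef_rot: [0.972, -0.237, 0.0, -0.0]
ft_force: [-0.6, -0.1, -1.9]
gripper_width: 0.13
finger_force: 40.3
t 6.4 pos [484.8 180.9 199.4] yaw -27.42 turn units -0.0004 shift units [ 0.474   0.574  -0.0011] mm [  78.2 -363.9    0.6] min rows 8.9 tilt [ 3.e-04 -2.e-04 -1.e+00] w 0.13 ff 40.3 F [-0.6 -0.1 -1.9] j [ 0.31 -0.22  1.82 -0.    1.55  2.36]
```

View pics/lift.png

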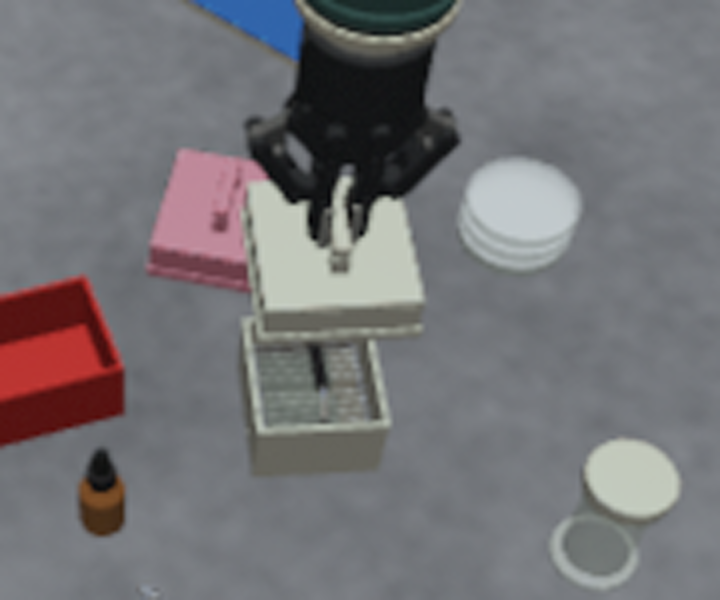

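The lid hangs level in the grip and clear of the dish, with its top at crop (335,240). The rack and its black sleeve show in the dish at (318,365).

```bash
python3 -m inch '0 0 0 -0.06 1;0 0 0 -0.107 1;0 0 0 -0.107 1;0 0 0 -0.107 1;0 0 0 -0.107 1;0 0 0 -0.107 1;0 0 0 -0.107 1;0 0 0 -0.1 1;0 0 0 -0.05 1;0 0 0 0 1;0 0 0 0 1'; python3 goal.py 563.5 -183 200 11
```

```text
t: 7.37
tool_pos: [484.5, 180.9, 198.5]
eef_rot: [0.996, 0.094, -0.001, 0.0]
ft_force: [-1.1, -0.4, -1.2]
gripper_width: 0.134
finger_force: 40.3
t 7.37 pos [484.5 180.9 198.5] yaw 10.84 turn units -0.0036 shift units [ 0.0183  0.7444 -0.003 ] mm [  79.  -363.9    1.5] min rows 8.9 tilt [-1.2e-03  1.0e-04 -1.0e+00] w 0.134 ff 40.3 F [-1.1 -0.4 -1.2] j [ 0.31 -0.22  1.82  0.    1.55  1.69]
```

```bash
python3 -m inch '0.0005 0.02 -0.003 0 1;0.0012 0.04 0 0 1;0.0014 0.06 0 0 1;0.0014 0.06 0 0 1;0.0014 0.06 0 0 1;0.0014 0.06 0 0 1;0.0014 0.06 0 0 1;0.0014 0.06 0 0 1;0.0014 0.06 0 0 1;0.0014 0.06 0 0 1;0.0014 0.06 0 0 1;0.0014 0.06 0 0 1;0.0014 0.05 0 0 1;0.001 0.034 0 0 1;0 0 0 0 1;0 0 0 0 1;0 0 0 0 1'; python3 goal.py 563.5 -183 40 11
```

```text
t: 8.78
tool_pos: [564.0, -182.2, 200.7]
eef_rot: [0.995, 0.095, -0.0, -0.0]
ft_force: [-0.1, -0.4, -1.3]
gripper_width: 0.129
finger_force: 40.3
t 8.78 pos [ 564.  -182.2  200.7] yaw 10.9 turn units -0.0021 shift units [-0.0012  0.0015  0.3213] mm [  -0.5   -0.8 -160.7] min rows 3.9 tilt [-2.e-04 -4.e-04 -1.e+00] w 0.129 ff 40.3 F [-0.1 -0.4 -1.3] j [-0.36 -0.05  1.66  0.    1.53  1.02]
```

```bash
python3 -m inch '0 0 0.02 0 1;0 0 0.04 0 1;0 0 0.04 0 1;0 0 0.04 0 1;0 0 0.04 0 1;0 0 0.04 0 1;0 0 0.03 0 1;0 0 0.02 0 1;0 0 0.02 0 1;0 0 0.01 0 1;0 0 0.01 0 1;0 0 0 0 1;0 0 0 0 1;0 0 0 0 1'; python3 goal.py 563.5 -183 40 11;python3 -m inch '0 0 0.004 0 1;0 0 0.004 0 1;0 0 0.002 0 1;0 0 0 0 1'; python3 goal.py 563.5 -183 40 11
```

```text
t: 9.95
tool_pos: [564.5, -182.7, 46.6]
eef_rot: [0.995, 0.095, 0.0, 0.0]
ft_force: [-0.9, -0.5, -1.6]
gripper_width: 0.133
finger_force: 40.3
t 9.95 pos [ 564.5 -182.7   46.6] yaw 10.93 turn units -0.0016 shift units [-0.0021  0.0001  0.0131] mm [-1.  -0.3 -6.6] min rows 0.2 tilt [ 9.e-04  6.e-04 -1.e+00] w 0.133 ff 40.3 F [-0.9 -0.5 -1.6] j [-0.36  0.05  1.82  0.    1.27  1.02]
t: 10.28
tool_pos: [564.1, -182.6, 40.6]
eef_rot: [0.995, 0.095, -0.0, -0.0]
ft_force: [0.4, 0.5, -1.9]
gripper_width: 0.128
finger_force: 40.3
t 10.28 pos [ 564.1 -182.6   40.6] yaw 10.93 turn units -0.0017 shift units [-0.0013  0.0006  0.0011] mm [-0.6 -0.4 -0.6] min rows 0.0 tilt [-2.e-04 -1.e-04 -1.e+00] w 0.128 ff 40.3 F [ 0.4  0.5 -1.9] j [-0.36  0.06  1.82  0.    1.26  1.02]
```

```bash
python3 -m inch '0 0 0.001 0 1;0 0 0.0005 0 1;0 0 0 0 1;0 0 0 0 1'; python3 goal.py 563.5 -183 40 11
```

```text
t: 10.62
tool_pos: [564.2, -182.6, 40.1]
eef_rot: [0.995, 0.095, 0.0, 0.0]
ft_force: [0.1, -0.0, -2.1]
gripper_width: 0.129
finger_force: 40.3
t 10.62 pos [ 564.2 -182.6   40.1] yaw 10.93 turn units -0.0016 shift units [-0.0015  0.0005  0.0002] mm [-0.7 -0.4 -0.1] min rows 0.0 tilt [ 0.  0. -1.] w 0.129 ff 40.3 F [ 0.1 -0.  -2.1] j [-0.36  0.06  1.82  0.    1.26  1.02]
```

```bash
python3 -m inch '0 0 0.001 0 1;0 0 0.001 0 1;0 0 0 0 1;0 0 0 0 1'; python3 goal.py 563.5 -183 40 11
```

```text
t: 10.95
tool_pos: [564.3, -182.6, 39.9]
eef_rot: [0.995, 0.095, 0.0, 0.0]
ft_force: [-5.2, 2.3, 7.5]
gripper_width: 0.128
finger_force: 41.6
t 10.95 pos [ 564.3 -182.6   39.9] yaw 10.93 turn units -0.0016 shift units [-0.0016  0.0005 -0.0003] mm [-0.8 -0.4  0.1] min rows 0.0 tilt [ 2.e-04  1.e-04 -1.e+00] w 0.128 ff 41.6 F [-5.2  2.3  7.5] j [-0.36  0.06  1.82  0.    1.26  1.02]
```

In contact with the mat (about 9 N). Releasing and rising.

```bash
python3 -m inch '0 0 0 0 0.7;0 0 0 0 0.5;0 0 0 0 0;0 0 0 0 -0.5;0 0 0 0 -1;0 0 0 0 -1;0 0 0 0 -1;0 0 0 0 -1;0 0 -0.02 0 -1;0 0 -0.04 0 -1;0 0 -0.06 0 -1;0 0 -0.07 0 -1;0 0 -0.07 0 -1;0 0 -0.06 0 -1;0 0 0 0 -1;0 0 0 0 -1'; python3 goal.py 485 181 200 -27.4
python3 - <<'E'
from meas import *
im,d=snap("top"); cv2.imwrite("pics/top1.png",im); np.save("top1.npy",d)
im2,d2=snap("scene"); cv2.imwrite("pics/scene1.png",im2); np.save("scene1.npy",d2)
for n,i,D in(("top",im,d),("scene",im2,d2)):
    P=pts(n,D); w=(abs(P[...,0]-485)<70)&(abs(P[...,1]-181)<80)
    rect(n,P,w,63,85,"sleeve"); rect(n,P,w,40,64,"rim")
    w=(abs(P[...,0]-563)<90)&(abs(P[...,1]+183)<90)
    rect(n,P,w,30,45,"lid"); rect(n,P,w&(i.max(2)<45),-8,12,"mat")
a=im2[60:330,140:400]; cv2.imwrite("pics/v1.png",cv2.resize(a,None,fx=2.2,fy=2.2,interpolation=2))
E
```

```text
t: 12.28
tool_pos: [564.7, -182.8, 201.8]
eef_rot: [0.995, 0.095, 0.002, 0.001]
ft_force: [-0.1, -0.2, -1.2]
gripper_width: 1.002
finger_force: 0.0
t 12.28 pos [ 564.7 -182.8  201.8] yaw 10.93 turn units 0.8517 shift units [-0.0187 -0.7447  0.002 ] mm [-79.7 363.8  -1.8] min rows 8.9 tilt [ 0.0033  0.002  -1.    ] w 1.002 ff 0.0 F [-0.1 -0.2 -1.2] j [-0.36 -0.05  1.66  0.    1.53  1.02]
top sleeve 83 c [482.6 182.4] size [10. 89.] ang 62.0 z 72.5 mean [483.2 181.4  72.2]
top rim 254 c [484.9 180.5] size [ 96.7 104.8] ang 62.5 z 56.7 mean [486.1 181.7  54.5]
top lid 87 c [ 580.8 -139.3] size [56.  17.4] ang 10.2 z 37.3 mean [ 585.2 -137.1   37. ]
top lid 184 c [ 567.  -217.1] size [54.3 42.1] ang 5.5 z 37.1 mean [ 568.3 -219.2   37.1]
top mat 515 c [ 579.5 -112.1] size [ 71.6 176.7] ang 70.1 z 3.1 mean [ 587.1 -119.8    3.1]
top mat 98 c [ 569.  -257.1] size [64.6 17.6] ang 12.2 z 2.9 mean [ 568.3 -257.     3.1]
scene sleeve 67 c [487.7 183.2] size [ 9.8 82.8] ang 63.0 z 72.7 mean [487.8 182.6  72.4]
scene rim 411 c [486.  183.1] size [ 95.5 108.4] ang 62.4 z 53.7 mean [488.9 182.8  52.2]
scene lid 1462 c [ 563.3 -182.6] size [113.2 102.5] ang 11.0 z 37.0 mean [ 566.7 -184.    36.9]
scene mat 1670 c [ 565.4 -181.1] size [184.2 164.8] ang 9.9 z 3.2 mean [ 577.4 -184.1    3.2]
```

View pics/v1.png

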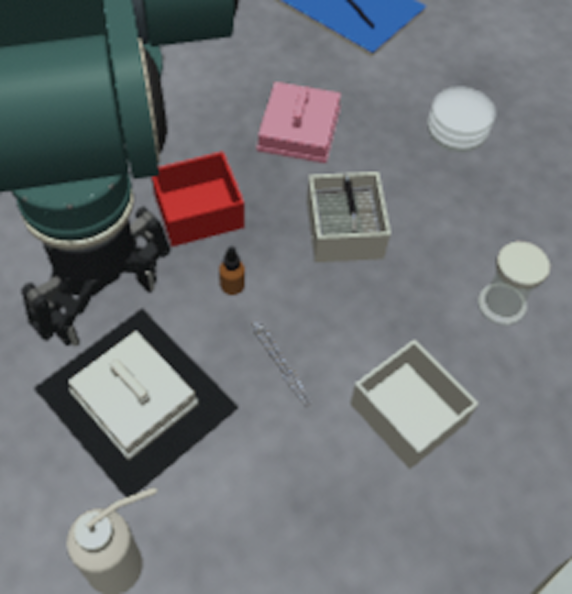

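The lid lies flat and centred on the mat at crop (130,390), with its top at z = 37. The open dish shows the rack and its black sleeve at (350,195). The sleeve's middle is about (485.2, 182.6), yaw -27.5.

```bash
python3 -m inch '0 0 0 0.122 0;0 0 0 0.122 0;0 0 0 0.122 0;0 0 0 0.122 0;0 0 0 0.122 0;0 0 0 0.122 0;0 0 0 0.122 0;0 0 0 0 0;0 0 0 0 0'; python3 goal.py 485.2 182.6 200 -27.5
```

```text
t: 13.13
tool_pos: [563.8, -182.5, 197.9]
eef_rot: [0.972, -0.236, -0.001, -0.0]
ft_force: [0.6, 0.3, -0.5]
gripper_width: 0.504
finger_force: 0.0
t 13.13 pos [ 563.8 -182.5  197.9] yaw -27.33 turn units 0.0037 shift units [-0.4749 -0.5764 -0.0034] mm [-78.6 365.1   2.1] min rows 9.0 tilt [-1.8e-03  2.0e-04 -1.0e+00] w 0.504 ff 0.0 F [ 0.6  0.3 -0.5] j [-0.36 -0.05  1.67 -0.    1.53  1.69]
```

```bash
python3 -m inch '-0.02 -0.0243 0 0.0037 0;-0.0455 -0.0552 0 0 0;-0.0455 -0.0552 0 0 0;-0.0455 -0.0552 0 0 0;-0.0455 -0.0552 0 0 0;-0.0455 -0.0552 0 0 0;-0.0455 -0.0552 0 0 0;-0.0455 -0.0552 0 0 0;-0.0455 -0.0552 0 0 0;-0.0455 -0.0552 0 0 0;-0.0455 -0.0552 0 0 0;0 0 0 0 0;0 0 0 0 0;0 0 0 0 0'; python3 goal.py 485.2 182.6 120 -27.5
```

```text
t: 14.3
tool_pos: [487.5, 182.7, 198.6]
eef_rot: [0.971, -0.238, -0.0, 0.0]
ft_force: [-0.0, -0.3, 0.3]
gripper_width: 0.502
finger_force: 0.0
t 14.3 pos [487.5 182.7 198.6] yaw -27.52 turn units -0.0004 shift units [-0.004   0.0021  0.1573] mm [ -2.3  -0.1 -78.6] min rows 1.9 tilt [-3.e-04  7.e-04 -1.e+00] w 0.502 ff 0.0 F [-0.  -0.3  0.3] j [ 0.31 -0.21  1.81 -0.    1.54  2.36]
```

```bash
python3 -m inch '-0.004 0.0021 0.03 0 0;0 0 0.04 0 0;0 0 0.04 0 0;0 0 0.03 0 0;0 0 0.0173 0 0;0 0 0 0 0;0 0 0 0 0;0 0 0 0 0'; python3 goal.py 485.2 182.6 52.5 -27.5
python3 - <<'E'
from meas import *
im,d=snap("scene"); cv2.imwrite("pics/hov2.png",cv2.resize(im[100:200,250:350],None,fx=6,fy=6,interpolation=2))
E
```

```text
t: 14.97
tool_pos: [485.8, 182.6, 121.3]
eef_rot: [0.971, -0.239, 0.0, -0.0]
ft_force: [-0.3, -0.1, -0.1]
gripper_width: 0.501
finger_force: 0.0
t 14.97 pos [485.8 182.6 121.3] yaw -27.69 turn units -0.0042 shift units [-0.0012  0.0007  0.1377] mm [ -0.6  -0.  -68.8] min rows 1.7 tilt [ 8.e-04 -8.e-04 -1.e+00] w 0.501 ff 0.0 F [-0.3 -0.1 -0.1] j [ 0.31 -0.18  1.91 -0.    1.41  2.36]
```

View pics/hov2.png

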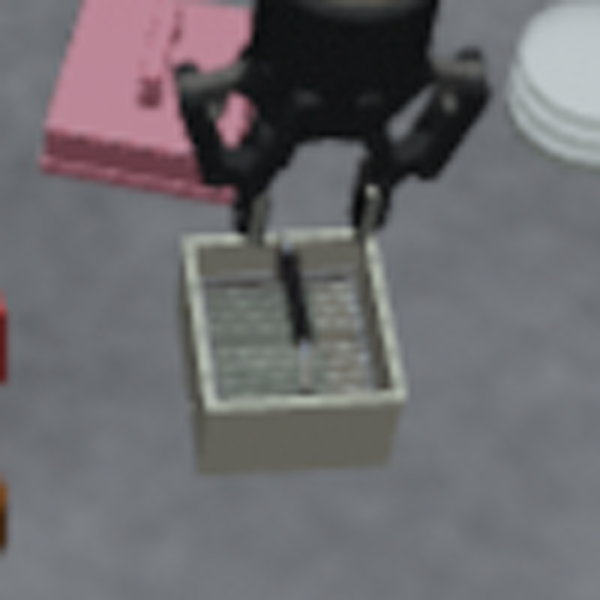

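The fingers are at crop (255,240) and (367,235), straddling the black sleeve at (295,295), and they are narrow enough to enter the dish.

```bash
python3 -m inch '-0.001 0.0007 0.02 0.004 0;0 0 0.03 0 0;0 0 0.03 0 0;0 0 0.02 0 0;0 0 0.01 0 0;0 0 0.01 0 0;0 0 0.01 0 0;0 0 0.007 0 0;0 0 0 0 0;0 0 0 0 0;0 0 0 0 0'; python3 goal.py 485.2 182.6 52.5 -27.5
```

```text
t: 15.93
tool_pos: [485.0, 182.9, 52.4]
eef_rot: [0.971, -0.241, 0.0, -0.0]
ft_force: [0.0, -0.2, -0.5]
gripper_width: 0.497
finger_force: 0.0
t 15.93 pos [485.  182.9  52.4] yaw -27.85 turn units -0.0078 shift units [ 0.0007  0.0003 -0.0002] mm [ 0.2 -0.3  0.1] min rows 0.0 tilt [ 4.e-04 -5.e-04 -1.e+00] w 0.497 ff 0.0 F [ 0.  -0.2 -0.5] j [ 0.31 -0.12  1.98  0.    1.29  2.37]
```

```bash
python3 -m inch '0 0 0 -0.0078 0.2;0 0 0 0 0.4;0 0 0 0 0.6;0 0 0 0 0.7;0 0 0 0 0.8;0 0 0 0 1;0 0 0 0 1;0 0 0 0 1;0 0 0 0 1;0 0 0 0 1;0 0 0 0 1' 60; python3 goal.py 485.2 182.6 52.5 -27.5
```

```text
t: 16.85
tool_pos: [484.9, 182.9, 52.1]
eef_rot: [0.971, -0.238, 0.0, -0.0]
ft_force: [2.1, 3.0, 2.6]
gripper_width: 0.091
finger_force: 58.6
t 16.85 pos [484.9 182.9  52.1] yaw -27.5 turn units 0.0 shift units [ 0.0008  0.0002 -0.0008] mm [ 0.3 -0.3  0.4] min rows 0.0 tilt [ 3.e-04 -4.e-04 -1.e+00] w 0.091 ff 58.6 F [2.1 3.  2.6] j [ 0.31 -0.12  1.98  0.    1.29  2.36]
```

```bash
python3 -m inch '0 0 -0.004 0 1;0 0 -0.006 0 1;0 0 -0.01 0 1;0 0 -0.01 0 1;0 0 -0.015 0 1;0 0 -0.015 0 1;0 0 -0.02 0 1;0 0 -0.02 0 1;0 0 -0.03 0 1;0 0 -0.03 0 1;0 0 -0.03 0 1;0 0 -0.03 0 1;0 0 -0.03 0 1;0 0 -0.02 0 1;0 0 -0.01 0 1;0 0 -0.007 0 1;0 0 -0.002 0 1;0 0 0 0 1;0 0 0 0 1;0 0 0 0 1' 60; python3 goal.py 485 182 196.5 -27.5
python3 - <<'E'
from meas import *
for n in("scene","top"):
    im,d=snap(n); P=pts(n,d); w=(abs(P[...,0]-485)<75)&(abs(P[...,1]-181)<75)
    rect(n,P,w,168,180,"slides"); rect(n,P,w,40,62,"rim")
    if n=="scene": print(np.percentile(P[w&(P[...,2]>130)&(P[...,2]<185)][:,2],[1,5,50]));cv2.imwrite("pics/up.png",cv2.resize(im[60:210,220:400],None,fx=4,fy=4,interpolation=2))
E
```

```text
t: 18.52
tool_pos: [484.5, 182.7, 195.7]
eef_rot: [0.971, -0.238, -0.0, 0.0]
ft_force: [0.0, 0.7, -2.8]
gripper_width: 0.087
finger_force: 58.4
t 18.52 pos [484.5 182.7 195.7] yaw -27.5 turn units -0.0001 shift units [ 0.0015  0.0008 -0.0016] mm [ 0.5 -0.7  0.8] min rows 0.0 tilt [-7.e-04  7.e-04 -1.e+00] w 0.087 ff 58.4 F [ 0.   0.7 -2.8] j [ 0.31 -0.22  1.82  0.    1.54  2.36]
scene slides 601 c [483.5 183.7] size [80.6 93.2] ang 61.8 z 173.5 mean [489.6 177.6 173.5]
scene rim 301 c [485.8 183.2] size [ 95.7 108.3] ang 62.4 z 53.3 mean [502.7 169.9  52.1]
[148.09119294 151.91649025 171.70963046]
top rim 47 c [491.8 126.6] size [21.5 56.1] ang 87.7 z 56.3 mean [494.7 126.5  54.4]
```

View pics/up.png

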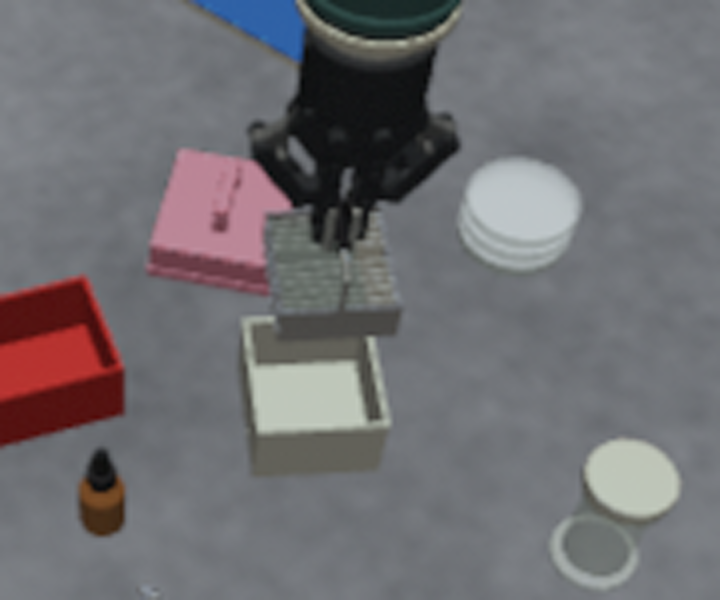

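The rack is out, with its slide tops at crop (335,265). It hangs above the empty dish at (315,385) with about 89 mm of air. Next I hold, and check that it is level and still.

```bash
python3 -m inch '0 0 0 0 1;0 0 0 0 1;0 0 0 0 1;0 0 0 0 1;0 0 0 0 1;0 0 0 0 1;0 0 0 0 1;0 0 0 0 1;0 0 0 0 1;0 0 0 0 1;0 0 0 0 1;0 0 0 0 1;0 0 0 0 1;0 0 0 0 1;0 0 0 0 1;0 0 0 0 1;0 0 0 0 1;0 0 0 0 1;0 0 0 0 1;0 0 0 0 1' >/dev/null; python3 -m inch '0 0 0 0 1;0 0 0 0 1;0 0 0 0 1;0 0 0 0 1;0 0 0 0 1;0 0 0 0 1;0 0 0 0 1;0 0 0 0 1;0 0 0 0 1;0 0 0 0 1;0 0 0 0 1;0 0 0 0 1;0 0 0 0 1;0 0 0 0 1;0 0 0 0 1;0 0 0 0 1;0 0 0 0 1;0 0 0 0 1;0 0 0 0 1;0 0 0 0 1' >/dev/null; python3 -m inch '0 0 0 0 1;0 0 0 0 1;0 0 0 0 1;0 0 0 0 1;0 0 0 0 1;0 0 0 0 1;0 0 0 0 1;0 0 0 0 1;0 0 0 0 1;0 0 0 0 1'
python3 - <<'E'
from meas import *
im,d=snap("scene"); P=pts("scene",d); w=(abs(P[...,0]-485)<75)&(abs(P[...,1]-181)<75)
rect("scene",P,w,168,180,"slides"); rect("scene",P,w,40,62,"rim")
q=P[w&(P[...,2]>168)&(P[...,2]<180)]; A=np.c_[q[:,:2]-[485,181],np.ones(len(q))]
print("tilt deg",np.degrees(np.linalg.lstsq(A,q[:,2],rcond=None)[0][:2]))
w=(abs(P[...,0]-563)<90)&(abs(P[...,1]+183)<90); rect("scene",P,w,30,45,"lid")
E
```

```text
t: 22.78
tool_pos: [484.7, 182.8, 196.4]
eef_rot: [0.971, -0.238, 0.0, -0.0]
ft_force: [-0.2, -1.2, -2.3]
gripper_width: 0.09
finger_force: 58.4
scene slides 621 c [484.5 183.6] size [80.4 92.5] ang 62.3 z 173.9 mean [489.8 177.9 174. ]
scene rim 302 c [486.4 183.2] size [ 96.  108.6] ang 62.6 z 53.0 mean [502.6 170.2  52.1]
tilt deg [0.46214598 0.2583489 ]
scene lid 1452 c [ 563.  -182.8] size [114.2 102.4] ang 11.0 z 37.0 mean [ 566.8 -184.    37. ]
```

Level to within 0.5°, still for over 4 s, lid flat on the mat, dish where it was. Handing in.

```bash
python3 -c "
from rig import workorder
print(workorder.finish_job())"
```

```text
the job is handed in; nothing more can be done
None
```

The lid lies flat and right way up on the mat, and the arm is still holding the rack level, about 90 mm above the dish rim; it had been held there over four seconds when I handed the job in.

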